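# Clear the feeder tray into the tote and gather the nuts in one corner

### The arm

A 7-joint arm with a two-finger parallel gripper is mounted at the origin on the work surface. World frame = base frame: x ahead of the robot, y to its left, z up, the work surface at z = 0. Lengths are in m, angles in rad, forces in N, time in s.
With the tool pointing down it reaches from about 0.35 to 0.9 m from the base axis. Payload 19.9 kg.
Tool frame: the origin (TCP) lies midway between the tips of the shut fingers; the grasp point (between the pads) lies 19 mm behind it; z points along the fingers, y is the line along which they close (so a half turn about z gives the same grasp; the last joint's range is limited). The gripper opens to 94 mm and grips with 3 to 60 N. Pads are 16 mm wide; open, the fingers measure 119 mm over their backs; the gripper's body (75 mm by 177 mm) begins 78 mm behind the grasp point.
Start: joints at [1.276, 0.417, -0.01, 1.614, 0.005, 1.111, -0.053], TCP at [0.157, -0.605, 0.205] pointing down, gripper open.
Joint ranges: [-2.81, 2.81], [-0.39, 2.02], [-1.27, 1.25], [0.06, 2.57], [-1.19, 4.33], [0.19, 2], [-2.82, 2.82]. Speed limits (rad/s): [1.89, 1.89, 2.39, 2.39, 3.01, 3.01, 3.01].

### API

Orientations are given as a 3x3 rotation matrix whose columns are the frame's x, y, z axes.
In Python, from bench import env gives the robot as it stands.
- The arm moves only by the tool play_rows, never from a script. Its argument "plan" is one flat list of numbers, 7 for each row, row after row: the turn, a rotation vector about the tool's x, y, z in units of pi rad (1.0 is pi rad), then the shift along the tool's x, y, z in units of 100 mm (1.0 is 100 mm), then the closure, from -1 (fully open) to 1 (shut). In form: [rx, ry, rz, dx, dy, dz, grip, rx, ry, rz, dx, dy, dz, grip, ...]. A call has 1 to 10 rows; each row is the pose to reach, as a shift and turn from the pose commanded when the call began, along the tool's axes at that moment, turning the shorter way round; what a row does not reach only later rows make up. A row lasts 1/12 s, in which the tool goes at most 41.7 mm and 7.16 degrees, less where a joint would pass 70% of its speed; a pose out of reach is approached as far as the arm can. A call with a number of a shift or a turn outside -1 to 1 is refused whole. A call with a gripper value outside its range is refused whole. The fingers move at their own pace and stop on an object; "grip_force" is the grip in N (left out, the last holds). Time passes only in rows, so rows that repeat a pose let the fingers close. It gives the time, the measured TCP pose, the force, the opening and the grip force at its end, in the units of the state.
- env.get_state(): the state, without advancing time (a new reading comes with each control period).
- env.read_camera(name): name is "scene" or "side" or "wrist"; returns the picture (480x640x3 uint8, red, green, blue); there is no depth.
- env.get_calibration(name): a dict with "fx", "fy", "cx", "cy" (pixels), "distortion" ([k1, k2, p1, p2, k3] as OpenCV has them; the pictures are not rectified), "R" (3x3) and "t" (3): a world point X has camera coordinates R X + t; the wrist camera has in their place "tool_from_camera" (4x4, takes a point from camera to tool coordinates, whose origin is the TCP and whose axes are the flange's). Camera axes: x right, y down, z forward; pixel columns grow to the right and rows downward; lengths in m; the calibration is good to about 2 mm. A picture is of the moment at which its call begins: read the wrist's pose just before it. get_calibration takes no time and is no camera call.
- env.sign_off(): hands the job in; it is judged then, once.
The state is a dict: "time": time; "joints": joint angles; "qd": joint speeds; "tau": joint torques, N m; "position": TCP position; "ee_rot": TCP orientation; "wrist_force": force on the tool from outside, world axes, zero at the start; "moment": the same for the moment, N m; "finger_gap": opening from 0.0 (shut) to 1.0 (fully open); "finger_force": force on a finger pad.
Only numpy, scipy, OpenCV 4.12 (cv2) and the standard library are available. Lean on these libraries where they do the work, as an engineer would, in place of code of your own. Each camera call takes 0.05 s, during which the arm holds its last target. There are 200 camera calls.

### The job

Clear the feeder for a changeover: with the squeegee, sweep all four nuts along the feeder tray and off its open end into the tote, then stand the squeegee back upright on the bench. Draw the tote clear of the feeder, lift it clear of the bench and tilt it until all the nuts have slid together into the corner that is on the robot's side and away from the feeder, ready to be counted; finish still holding it up and plainly tilted like that, by the gripper alone. Leave the control box, the carton and the ring light where they are.

Things in the scene. Friction and masses are not known exactly. Their poses are not given: they have to be found in the camera images.
- feeder: vibratory feeder, fixed: drive base under a straight level tray along its y. Origin on the bench under the tray's middle, z up. White tray floor: top 78 mm above the bench, 3 mm thick, 240 long, 100 wide between steel side walls. Side and back walls rise 20 mm above the floor. +y end closed (inner face y = +117 mm); -y end open: floor ends at y = -120, side walls at -105
- feeder_nose (a point): middle of the edge of the tray floor at the open end, on the floor's top face
- feeder_back (a point): middle of the tray floor at its closed end, on the floor's top face, at the back wall's inner face
- squeegee: hand squeegee standing on its sole, 78 mm high, 160 g. Origin mid sole underside, z up. Rubber sole 84 mm (x) by 30 mm (y), 14 high; black grip bar on top, 80 mm along x, 20 thick along y, 40 to 78 mm up: grip it across its thickness from above. Either long side pushes
- tote: open grey tote, 150 (x) by 210 (y) by 60 mm high, straight walls and floor 4 mm thick, 210 to 340 g; grip it by any wall, e.g. the +x one. Origin mid underside, z up. At first its +y wall stands under the tray's open end, which reaches 10 to 18 mm past that wall's outside, 15 mm above the rim: draw it 25 mm or more to its -y before lifting. Smooth: nuts slide at friction 0.17 to 0.27
- tote_corner (a point): the inner floor corner of the tote in which the nuts are to be gathered: at x = -71, y = -101, z = 4 mm in the tote's frame, i.e. on the robot's side and away from the feeder
- nut1: one of four alike steel hex nuts, 24 mm across flats, 13 mm high, 33 g, lying flat on the feeder tray at the start, between y = -70 and +50 mm of the feeder's frame. Origin at the middle of its underside
- nut2: one of four alike steel hex nuts, 24 mm across flats, 13 mm high, 33 g, lying flat on the feeder tray at the start, between y = -70 and +50 mm of the feeder's frame. Origin at the middle of its underside
- nut3: one of four alike steel hex nuts, 24 mm across flats, 13 mm high, 33 g, lying flat on the feeder tray at the start, between y = -70 and +50 mm of the feeder's frame. Origin at the middle of its underside
- nut4: one of four alike steel hex nuts, 24 mm across flats, 13 mm high, 33 g, lying flat on the feeder tray at the start, between y = -70 and +50 mm of the feeder's frame. Origin at the middle of its underside
- stop_box: bystander: white control box with a mushroom stop button, 80 x 130 x 79 mm, loose on the bench, origin at the middle of its underside
- carton: bystander: open white carton, 70 x 130 x 55 mm, its flap leaning out, loose on the bench, origin at the middle of its underside
- ring_light: bystander: black ring light lying flat, 110 mm across, 24 mm high, loose on the bench, origin at the middle of its underside
- table: the bench; its top is at z = 0

How it is judged:
On the way, in this order (a step that is already met when the one before it is completed fails the run):
1. the held squeegee pushes a nut along the tray (contact force between the fingers and squeegee above 0.5 N and (contact force between squeegee and nut1 above 0.01 N or contact force between squeegee and nut2 above 0.01 N or contact force between squeegee and nut3 above 0.01 N or contact force between squeegee and nut4 above 0.01 N)), for 0.02 s.
2. all four nuts lie in the tote while the squeegee is still in the gripper (x of nut1 in the frame of tote between -0.071 and 0.071 m and y of nut1 in the frame of tote between -0.101 and 0.101 m and z of nut1 in the frame of tote between 0 and 0.06 m and x of nut2 in the frame of tote between -0.071 and 0.071 m and y of nut2 in the frame of tote between -0.101 and 0.101 m and z of nut2 in the frame of tote between 0 and 0.06 m and x of nut3 in the frame of tote between -0.071 and 0.071 m and y of nut3 in the frame of tote between -0.101 and 0.101 m and z of nut3 in the frame of tote between 0 and 0.06 m and x of nut4 in the frame of tote between -0.071 and 0.071 m and y of nut4 in the frame of tote between -0.101 and 0.101 m and z of nut4 in the frame of tote between 0 and 0.06 m and contact force between the fingers and squeegee above 0.5 N), for 0.2 s.
3. the squeegee stands upright on the bench, let go (angle between squeegee's own z axis and vertical below 0.12 rad and height (world z) of squeegee below 0.008 m and contact force between the fingers and squeegee below 0.1 N and linear speed of squeegee below 0.03 m/s and contact force between squeegee and table above 0.3 N), for 0.2 s.
At the end, for the whole second after the job is handed in: Gripper alone holds the tote still, tilted over 15 degrees, its gathering corner over 25 mm above the bench; all four nuts at rest in it, origins within 100 mm of the inner floor corner on the robot's side away from the feeder; squeegee released, upright (within 7 degrees) on the bench (contact force between the fingers and tote above 1 N and angle between tote's own z axis and vertical above 0.26 rad and height (world z) of tote_corner above 0.025 m and contact force between tote and table below 0.1 N and contact force between tote and feeder below 0.1 N and contact force between each of tote, the fingers and squeegee below 0.1 N and contact force between tote and stop_box below 0.1 N and contact force between tote and carton below 0.1 N and contact force between tote and ring_light below 0.1 N and linear speed of each of tote, nut1, nut2, nut3, nut4, squeegee below 0.03 m/s and x of nut1 in the frame of tote between -0.071 and 0.071 m and y of nut1 in the frame of tote between -0.101 and 0.101 m and z of nut1 in the frame of tote between 0 and 0.06 m and x of nut2 in the frame of tote between -0.071 and 0.071 m and y of nut2 in the frame of tote between -0.101 and 0.101 m and z of nut2 in the frame of tote between 0 and 0.06 m and x of nut3 in the frame of tote between -0.071 and 0.071 m and y of nut3 in the frame of tote between -0.101 and 0.101 m and z of nut3 in the frame of tote between 0 and 0.06 m and x of nut4 in the frame of tote between -0.071 and 0.071 m and y of nut4 in the frame of tote between -0.101 and 0.101 m and z of nut4 in the frame of tote between 0 and 0.06 m and distance between each of nut1, nut2, nut3, nut4 and tote_corner below 0.1 m and angle between squeegee's own z axis and vertical below 0.12 rad and height (world z) of squeegee below 0.008 m); the arm keeps its last pose, push and grip.
It fails at once if the control box, the carton or the ring light is moved by more than 20 mm (distance of any of stop_box, carton, ring_light from where it was at the start of the episode above 0.02 m).
It also fails if it takes over 72 s, if anything falls off the work surface, if the arm or the gripper's body presses on something with over 40 N, if the wrist force passes 120 N, or if a joint passes its speed limit or range.

## Working session

There is one attempt and no reset: what is moved stays moved. The work goes in short steps, Python scripts to look and compute and a tool call to move; the robot and the scene stay as the last step left them, time stands still between calls to the robot, and variables do not carry over. Pictures are saved under pics/ and viewed, at most 10 in all, crops included, and the job is handed in when it is done.

Besides the shell and the picture viewer there is one more tool, called after "Call:" as name(argument=value, ...) on one line, values as JSON. play_rows: Moves the arm, as the interface text tells. Shifts and turns lie within -1 to 1; 1 stands for 100 mm of shift or pi rad of turn. Its arguments: {"type":"object","properties":{"plan":{"type":"array"},"grip_force":{"type":"number"}},"required":["plan"]}

```bash
ls; mkdir -p pics; python3 - <<'E'
from bench import env
import cv2,numpy as np
s=env.get_state();print(s['time'],s['position'],np.round(s['ee_rot'],3).tolist(),s['finger_gap'])
for n in('scene','side','wrist'):
    im=env.read_camera(n);cv2.imwrite(f'pics/{n}0.png',im[:,:,::-1]);c=env.get_calibration(n)
    print(n,{k:np.round(v,4).tolist() for k,v in c.items()})
E
```

```text
pics
0.0 [ 0.15682377 -0.60463537  0.20484813] [[0.968, 0.251, -0.0], [0.251, -0.968, 0.001], [-0.0, -0.001, -1.0]] 0.9960626789978427
scene {'fx': 567.3276, 'fy': 567.3276, 'cx': 314.3352, 'cy': 237.0812, 'distortion': [-0.1277, 0.0, 0.0, 0.0, 0.0], 'R': [[-0.0158, 0.9998, -0.0117], [0.8298, 0.0066, -0.5581], [-0.5579, -0.0185, -0.8297]], 't': [-0.0008, -0.4268, 1.6174]}
side {'fx': 482.4446, 'fy': 482.4446, 'cx': 318.9711, 'cy': 242.9023, 'distortion': [-0.079, 0.0, 0.0, 0.0, 0.0], 'R': [[-0.6799, -0.7333, -0.0003], [-0.4731, 0.4389, -0.7639], [0.5603, -0.5192, -0.6453]], 't': [0.4104, 0.3077, 0.6295]}
wrist {'fx': 425.7978, 'fy': 425.7978, 'cx': 322.8097, 'cy': 237.4104, 'distortion': [-0.05, 0.0, 0.0, 0.0, 0.0], 'tool_from_camera': [[0.0008, -0.9649, -0.2627, 0.078], [1.0, 0.001, -0.0007, -0.0009], [0.0009, -0.2627, 0.9649, -0.1799], [0.0, 0.0, 0.0, 1.0]]}
```

View pics/scene0.png

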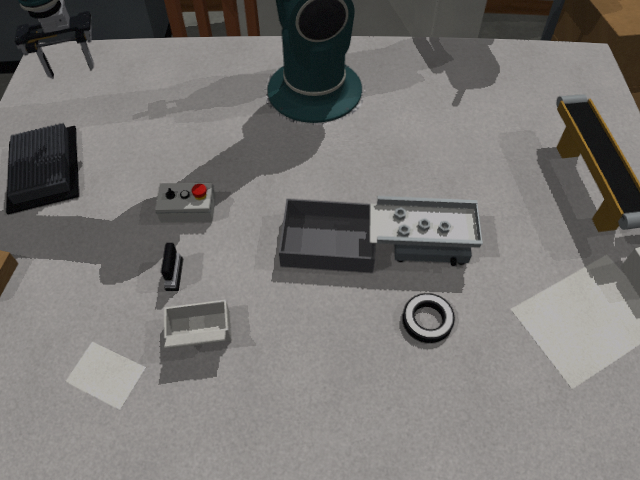

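View pics/side0.png

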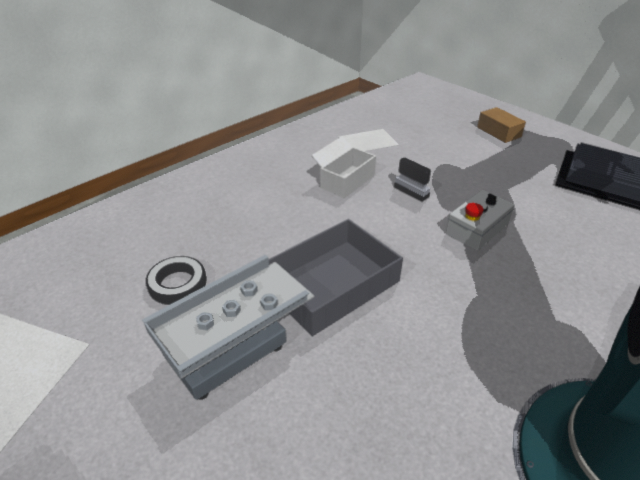

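The scene view shows the tote at about (330,235), the tray at (428,222) with four nuts, the squeegee at (172,267), the control box at (186,200), the carton at (196,322) and the ring light at (429,317). The side view shows the same things. Next I'll enlarge both for precise corners.

```bash
cat > h.py <<'E'
from bench import env
import cv2,numpy as np
def norm(c,px):
    K=np.array([[c['fx'],0,c['cx']],[0,c['fy'],c['cy']],[0,0,1]])
    return cv2.undistortPoints(np.array(px,float).reshape(-1,1,2),K,np.array(c['distortion'])).reshape(-1,2)
def pose(name,st=None):
    c=env.get_calibration(name)
    if name=='wrist':
        T=np.array(c['tool_from_camera']);R=np.array(st['ee_rot']);
        Rw=R@T[:3,:3];o=R@T[:3,3]+np.array(st['position']);return c,Rw,o
    R=np.array(c['R']);return c,R.T,-R.T@np.array(c['t'])
def rays(name,px,st=None):
    c,Rw,o=pose(name,st);n=norm(c,px);d=np.c_[n,np.ones(len(n))]@Rw.T
    return o,d/np.linalg.norm(d,axis=1)[:,None]
def plane(name,px,z,st=None):
    o,d=rays(name,px,st);return o+d*((z-o[2])/d[:,2])[:,None]
def tri(obs):  # list of (o,d) single
    A=sum(np.eye(3)-np.outer(d,d) for o,d in obs);b=sum((np.eye(3)-np.outer(d,d))@o for o,d in obs)
    X=np.linalg.solve(A,b);return X,max(np.linalg.norm((np.eye(3)-np.outer(d,d))@(X-o)) for o,d in obs)
def tri2(pa,pb,a='scene',b='side',sa=None,sb=None):
    oa,da=rays(a,pa,sa);ob,db=rays(b,pb,sb)
    return [tri([(oa,x),(ob,y)]) for x,y in zip(da,db)]
E
python3 - <<'E'
import cv2,numpy as np
def crop(im,x0,y0,w,h,s):return cv2.resize(im[y0:y0+h,x0:x0+w],None,fx=s,fy=s,interpolation=cv2.INTER_CUBIC)
A=cv2.imread('pics/scene0.png');B=cv2.imread('pics/side0.png')
out=np.zeros((600,800,3),np.uint8)
a=crop(A,274,190,216,90,3.7);out[:a.shape[0],:a.shape[1]]=a
b=crop(A,150,230,45,65,4);out[335:335+260,:180]=b
c=crop(B,385,145,55,65,4);out[335:335+260,190:190+220]=c
cv2.imwrite('pics/z1.png',out)
d=crop(B,135,210,275,195,2.9);print(d.shape);cv2.imwrite('pics/z2.png',d)
E
```

```text
(566, 798, 3)
```

View pics/z1.png

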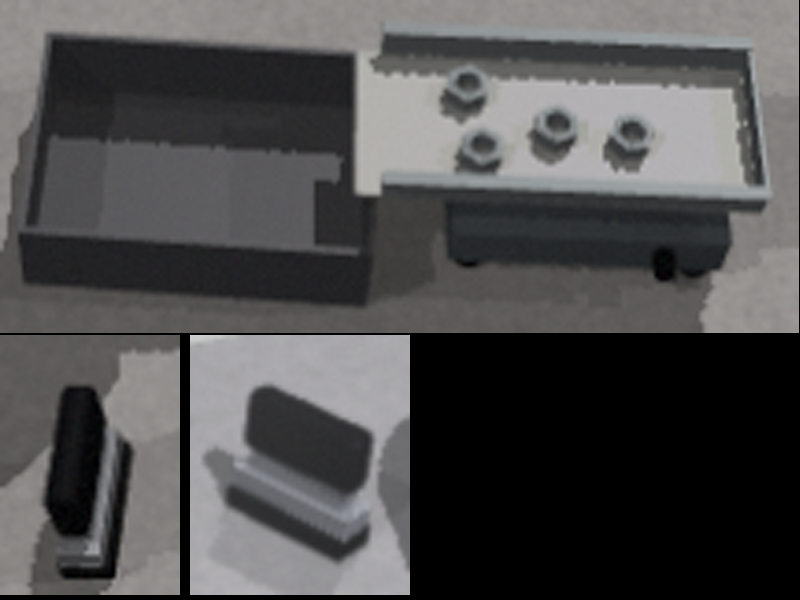

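View pics/z2.png

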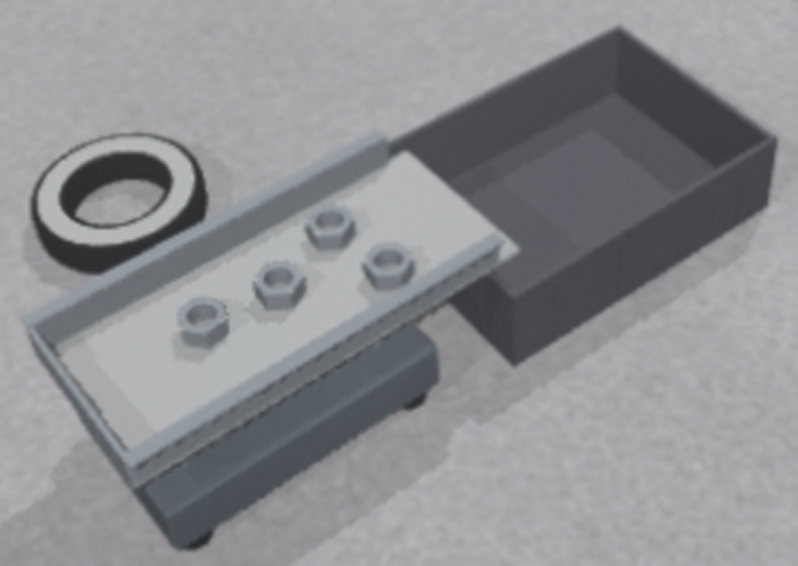

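The enlargements give the corners I need in the scene view (z1) and side view (z2): the tote rim, nose, tray wall, nuts, and the squeegee's bar and sole. Now I'll triangulate them.

```bash
python3 - <<'E'
from h import *
np.set_printoptions(precision=4,suppress=True)
S=lambda u,v:(274+u/3.7,190+v/3.7); D=lambda u,v:(135+u/2.9,210+v/2.9)
S4=lambda u,v:(150+u/4,230+(v-335)/4); D4=lambda u,v:(385+(u-190)/4,145+(v-335)/4)
P={'tote -x-y':(S(48,33),D(775,140)),'tote +x-y':(S(21,234),D(618,27)),'tote -x+y':(S(357,52),D(515,290)),
'nose -x':(S(359,51),D(520,250)),'nose +x':(S(357,193),D(410,152)),'back wall -x':(S(753,42),D(135,460)),'back wall +x':(S(769,192),D(25,320)),
'n1':(S(467,82),D(330,222)),'n2':(S(482,143),D(388,263)) ,'n3':(S(557,122),D(279,280)),'n4':(S(632,130),D(204,317)),
'n1b':(S(482,143),D(330,222)),'n2b':(S(467,82),D(388,263)),
'sole +x+y':(S4(113,577),D4(225,498)),'sole -x+y':(S4(132,450),D4(338,560)),
'bar top +x':(S4(92,533),D4(258,387)),'bar top -x':(S4(97,388),D4(370,430))}
for k,(a,b) in P.items():
    X,e=tri2([a],[b])[0];print(k,X,'err %.4f'%e)
print('tote rim',plane('scene',[S(48,33),S(21,234),S(357,52),S(375,252)],.06))
print('tote rim side',plane('side',[D(775,140),D(618,27),D(515,290)],.06))
print('nose',plane('scene',[S(359,51),S(357,193)],.078),plane('side',[D(520,250),D(410,152)],.078))
print('wall',plane('scene',[S(383,25),S(753,42),S(381,178),S(769,190)],.098))
print('wallside',plane('side',[D(135,460),D(25,320)],.098))
print('nuts',plane('scene',[S(467,82),S(482,143),S(557,122),S(632,130)],.091))
print('sole',plane('scene',[S4(113,577),S4(60,573),S4(132,450)],0),plane('side',[D4(225,498),D4(338,560),D4(370,540)],0))
# others approx
print('box',plane('scene',[(157,184),(214,184),(157,211),(214,210)],.0),'carton',plane('scene',[(165,310),(227,300),(170,348),(228,343)],.055))
E
```

```text
tote -x-y [ 0.4449 -0.0566  0.0574] err 0.0015
tote +x-y [ 0.5938 -0.067   0.0566] err 0.0025
tote -x+y [0.4619 0.1413 0.0577] err 0.0032
nose -x [0.4713 0.136  0.0757] err 0.0025
nose +x [0.5758 0.1302 0.0754] err 0.0029
back wall -x [0.4789 0.373  0.0975] err 0.0038
back wall +x [0.5899 0.3684 0.0987] err 0.0012
n1 [0.5269 0.2062 0.1108] err 0.0101
n2 [0.5261 0.1996 0.0638] err 0.0130
n3 [0.5334 0.2515 0.0878] err 0.0014
n4 [0.5387 0.2955 0.0878] err 0.0017
n1b [0.5494 0.2056 0.0883] err 0.0012
n2b [0.504  0.2003 0.0872] err 0.0009
sole +x+y [ 0.6601 -0.2935  0.0028] err 0.0022
sole -x+y [ 0.5759 -0.295   0.0007] err 0.0020
bar top +x [ 0.6612 -0.2987  0.0698] err 0.0135
bar top -x [ 0.5794 -0.3023  0.0793] err 0.0082
tote rim [[ 0.4482 -0.0551  0.06  ]
 [ 0.5977 -0.0647  0.06  ]
 [ 0.4617  0.1384  0.06  ]
 [ 0.6084  0.1431  0.06  ]]
tote rim side [[ 0.443  -0.0559  0.06  ]
 [ 0.5905 -0.0667  0.06  ]
 [ 0.4612  0.146   0.06  ]]
nose [[0.4746 0.1378 0.078 ]
 [0.579  0.1324 0.078 ]] [[0.4691 0.1349 0.078 ]
 [0.5728 0.129  0.078 ]]
wall [[0.4699 0.1512 0.098 ]
 [0.4805 0.3764 0.098 ]
 [0.5818 0.1448 0.098 ]
 [0.5884 0.3699 0.098 ]]
wallside [[0.4771 0.3695 0.098 ]
 [0.59   0.3672 0.098 ]]
nuts [[0.5073 0.2005 0.091 ]
 [0.5518 0.2062 0.091 ]
 [0.5363 0.252  0.091 ]
 [0.5417 0.2962 0.091 ]]
sole [[ 0.6603 -0.2924  0.    ]
 [ 0.6582 -0.323   0.    ]
 [ 0.577  -0.2935  0.    ]] [[ 0.6626 -0.2999  0.    ]
 [ 0.5763 -0.2986  0.    ]
 [ 0.5761 -0.3287  0.    ]]
box [[ 0.3548 -0.3939  0.    ]
 [ 0.3549 -0.2468  0.    ]
 [ 0.4402 -0.3788  0.    ]
 [ 0.4366 -0.2372  0.    ]] carton [[ 0.7364 -0.2976  0.055 ]
 [ 0.7109 -0.1697  0.055 ]
 [ 0.8208 -0.2743  0.055 ]
 [ 0.8075 -0.1583  0.055 ]]
```

Call:
play_rows(plan=[0,0,0.0806,1,-0.85,0,-1,0,0,0.0806,1,-0.85,0,-1,0,0,0.0806,1,-0.85,0,-1,0,0,0.0806,1,-0.85,0,-1])

```text
time: 0.48
position: [0.2366, -0.4926, 0.2054]
ee_rot: [[1.0, 0.005, 0.001], [0.005, -1.0, 0.002], [0.001, -0.002, -1.0]]
wrist_force: [1.0, 0.0, 0.3]
finger_gap: 1.001
finger_force: 0.0
```

Call:
play_rows(plan=[0,0,0,0.96,-0.47,0,-1,0,0,0,0.96,-0.47,0,-1,0,0,0,0.96,-0.47,0,-1])

```text
time: 0.73
position: [0.332, -0.4479, 0.2055]
ee_rot: [[1.0, 0.004, 0.001], [0.004, -1.0, 0.001], [0.001, -0.001, -1.0]]
wrist_force: [0.7, -0.2, 0.2]
finger_gap: 0.999
finger_force: 0.0
```

Call:
play_rows(plan=[0,0,0,0.96,-0.47,0,-1,0,0,0,0.96,-0.47,0,-1,0,0,0,0.96,-0.47,0,-1])

```text
time: 0.98
position: [0.4281, -0.4004, 0.2053]
ee_rot: [[1.0, 0.004, 0.001], [0.004, -1.0, 0.001], [0.001, -0.001, -1.0]]
wrist_force: [-0.3, 0.0, -0.6]
finger_gap: 1.0
finger_force: 0.0
```

Call:
play_rows(plan=[0,0,0,0.96,-0.47,0,-1,0,0,0,0.96,-0.47,0,-1,0,0,0,0.96,-0.47,0,-1,0,0,0,0.96,-0.47,0,-1])

```text
time: 1.32
position: [0.5249, -0.352, 0.2048]
ee_rot: [[1.0, 0.007, 0.001], [0.007, -1.0, 0.002], [0.001, -0.002, -1.0]]
wrist_force: [0.9, 0.2, 0.1]
finger_gap: 0.995
finger_force: 0.0
```

Call:
play_rows(plan=[0,0,0,0.7,-0.41,0,-1,0,0,0,0.7,-0.41,0,-1,0,0,0,0.7,-0.41,0,-1,0,0,0,0.7,-0.41,0,-1])

```text
time: 1.65
position: [0.5916, -0.3134, 0.2046]
ee_rot: [[1.0, 0.004, -0.001], [0.004, -1.0, 0.001], [-0.001, -0.001, -1.0]]
wrist_force: [-0.7, -0.5, -0.3]
finger_gap: 0.997
finger_force: 0.0
```

```bash
python3 - <<'E'
from h import *
import json
s=env.get_state();im=env.read_camera('wrist');cv2.imwrite('pics/w1.png',im[:,:,::-1])
json.dump({k:np.array(s[k]).tolist() for k in('position','ee_rot')},open('w1.json','w'));print(s['position'])
g=im.max(2);m=(g<30).astype(np.uint8)
n,l,st,ce=cv2.connectedComponentsWithStats(m)
for i in range(1,n):
    if st[i,4]>300:
        r=cv2.minAreaRect(np.argwhere(l==i)[:,::-1].astype(np.float32));print(st[i],ce[i],r, plane('wrist',[r[0],*cv2.boxPoints(r)],.078,s).round(4).tolist())
E
```

```text
[ 0.59155053 -0.31343853  0.20462004]
[ 300  132   31  111 2966] [315.42717465 187.5347269 ] ((314.99365234375, 186.96437072753906), (110.27789306640625, 29.033655166625977), 89.31793975830078) [[0.6234, -0.306, 0.078], [0.6622, -0.2953, 0.078], [0.6625, -0.3157, 0.078], [0.5822, -0.3173, 0.078], [0.5818, -0.2956, 0.078]]
[ 159  280   62  113 2662] [190.39406461 341.01202104] ((190.77139282226562, 335.8072204589844), (33.450096130371094, 123.31843566894531), 24.498573303222656) [[0.5031, -0.2061, 0.078], [0.4566, -0.1675, 0.078], [0.557, -0.2185, 0.078], [0.5458, -0.2414, 0.078], [0.4435, -0.1921, 0.078]]
[  360   280   280   200 14194] [557.06242074 396.31647175] ((511.45977783203125, 388.68426513671875), (289.6621398925781, 162.0579376220703), 16.523025512695312) [[0.4547, -0.471, 0.078], [0.4188, -0.3356, 0.078], [0.5603, -0.3675, 0.078], [0.4873, -0.6069, 0.078], [0.3187, -0.6051, 0.078]]
[    0   310   115   170 11519] [ 44.06085598 407.1319559 ] ((57.0, 394.5), (169.0, 114.0), 90.0) [[0.4447, -0.0845, 0.078], [0.5231, -0.0501, 0.078], [0.5249, -0.1461, 0.078], [0.355, -0.1215, 0.078], [0.3485, -0.0094, 0.078]]
```

View pics/w1.png

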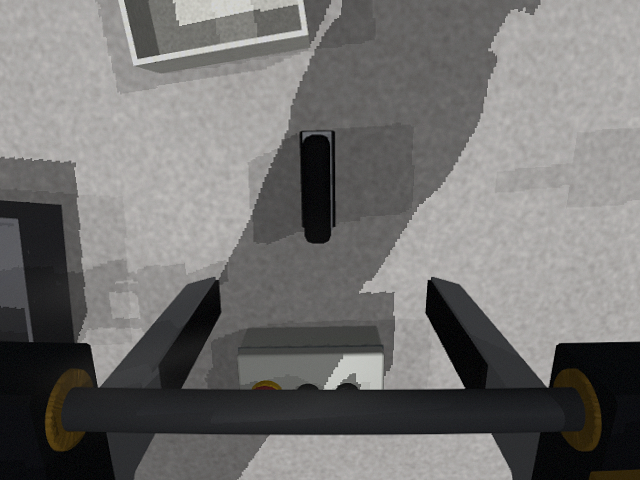

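The wrist view shows the bar at (317,188), 80 mm long when cast onto z = 78 mm, which confirms the height. The carton and control box are clear of the fingers. Descending.

Call:
play_rows(plan=[0,0,0,0.26,-0.04,0.3,-1,0,0,0,0.26,-0.04,0.6,-1,0,0,0,0.26,-0.04,0.9,-1,0,0,0,0.26,-0.04,0.9,-1])

```text
time: 2.03
position: [0.6125, -0.3113, 0.1096]
ee_rot: [[1.0, -0.001, -0.008], [-0.001, -1.0, 0.003], [-0.008, -0.003, -1.0]]
wrist_force: [-1.1, 0.7, -0.4]
finger_gap: 1.001
finger_force: 0.0
```

Call:
play_rows(plan=[0,0,0,0,0,0.3,-1,0,0,0,0,0,0.6,-1,0,0,0,0,0,0.72,-1,0,0,0,0,0,0.72,-1])

```text
time: 2.37
position: [0.6145, -0.3117, 0.042]
ee_rot: [[1.0, -0.0, -0.003], [-0.0, -1.0, 0.001], [-0.003, -0.001, -1.0]]
wrist_force: [0.2, 0.2, 0.3]
finger_gap: 1.001
finger_force: 0.0
```

Call:
play_rows(plan=[0,0,0,0,0,0,1,0,0,0,0,0,0,1,0,0,0,0,0,0,1,0,0,0,0,0,0,1,0,0,0,0,0,0,1,0,0,0,0,0,0,1,0,0,0,0,0,0,1,0,0,0,0,0,0,1,0,0,0,0,0,0,1,0,0,0,0,0,0,1], grip_force=30)

```text
time: 3.2
position: [0.6162, -0.3113, 0.0434]
ee_rot: [[1.0, 0.001, -0.0], [0.001, -1.0, 0.0], [-0.0, -0.0, -1.0]]
wrist_force: [0.5, -1.3, 1.0]
finger_gap: 0.325
finger_force: 0.0
```

Call:
play_rows(plan=[0,0,0,0,0,0,1,0,0,0,0,0,0,1,0,0,0,0,0,0,1,0,0,0,0,0,0,1,0,0,0,0,0,0,1])

```text
time: 3.62
position: [0.6163, -0.3113, 0.0434]
ee_rot: [[1.0, 0.001, -0.0], [0.001, -1.0, 0.0], [-0.0, -0.0, -1.0]]
wrist_force: [-0.4, 0.5, -0.1]
finger_gap: 0.212
finger_force: 30.0
```

Call:
play_rows(plan=[0,0,0,0,0,-0.2,1,0,0,0,0,0,-0.6,1,0,0,0,0,0,-1,1,0,0,0,0,0,-1,1])

```text
time: 3.95
position: [0.6194, -0.3128, 0.1515]
ee_rot: [[1.0, 0.0, 0.009], [0.0, -1.0, -0.004], [0.009, 0.004, -1.0]]
wrist_force: [0.6, 0.5, -1.0]
finger_gap: 0.212
finger_force: 30.0
```

Call:
play_rows(plan=[0,0,0,-0.06,-0.3,-0.2,1,0,0,0,-0.12,-0.6,-0.4,1,0,0,0.0143,-0.12,-0.93,-0.46,1])

```text
time: 4.2
position: [0.604, -0.2187, 0.192]
ee_rot: [[0.999, -0.046, 0.002], [-0.046, -0.999, -0.001], [0.003, 0.001, -1.0]]
wrist_force: [1.1, 1.1, -2.0]
finger_gap: 0.213
finger_force: 30.0
```

Call:
play_rows(plan=[0,0,0,-0.06,-0.4,0,1,0,0,0,-0.12,-0.7,0,1,0,0,0,-0.12,-0.93,0,1])

```text
time: 4.45
position: [0.5956, -0.1218, 0.1897]
ee_rot: [[0.999, -0.042, 0.0], [-0.042, -0.999, 0.0], [0.0, -0.0, -1.0]]
wrist_force: [-0.2, -1.2, -1.5]
finger_gap: 0.207
finger_force: 30.0
```

Call:
play_rows(plan=[0,0,0,-0.06,-0.4,0,1,0,0,0,-0.12,-0.7,0,1,0,0,0,-0.12,-0.93,0,1])

```text
time: 4.7
position: [0.5876, -0.0285, 0.1895]
ee_rot: [[0.999, -0.042, -0.0], [-0.042, -0.999, 0.001], [-0.0, -0.001, -1.0]]
wrist_force: [0.5, -1.1, -0.9]
finger_gap: 0.209
finger_force: 30.0
```

Call:
play_rows(plan=[0,0,0,-0.06,-0.4,0,1,0,0,0,-0.12,-0.7,0,1,0,0,0,-0.12,-0.93,0,1])

```text
time: 4.95
position: [0.5796, 0.065, 0.1895]
ee_rot: [[0.999, -0.042, -0.0], [-0.042, -0.999, 0.001], [-0.0, -0.001, -1.0]]
wrist_force: [-0.5, -0.4, -1.6]
finger_gap: 0.207
finger_force: 30.0
```

Call:
play_rows(plan=[0,0,0,-0.06,-0.4,0,1,0,0,0,-0.12,-0.7,0,1,0,0,0,-0.12,-0.93,0,1,0,0,0,-0.12,-0.93,0,1])

```text
time: 5.28
position: [0.5718, 0.161, 0.1895]
ee_rot: [[0.999, -0.038, 0.0], [-0.038, -0.999, 0.002], [-0.0, -0.002, -1.0]]
wrist_force: [-0.2, 0.7, -1.5]
finger_gap: 0.211
finger_force: 30.0
```

Call:
play_rows(plan=[0,0,0,-0.12,-0.4,0,1,0,0,0,-0.25,-0.7,0,1,0,0,0,-0.25,-0.88,0,1])

```text
time: 5.53
position: [0.5495, 0.2479, 0.1895]
ee_rot: [[0.999, -0.041, -0.001], [-0.041, -0.999, 0.001], [-0.001, -0.001, -1.0]]
wrist_force: [-0.9, -0.7, -1.1]
finger_gap: 0.211
finger_force: 30.0
```

Call:
play_rows(plan=[0,0,0,-0.12,-0.4,0,1,0,0,0,-0.25,-0.7,0,1,0,0,0,-0.25,-0.88,0,1,0,0,0,-0.25,-0.88,0,1,0,0,0,-0.25,-0.88,0,1])

```text
time: 5.95
position: [0.5304, 0.3339, 0.189]
ee_rot: [[0.999, -0.043, -0.0], [-0.043, -0.999, -0.0], [-0.0, 0.0, -1.0]]
wrist_force: [0.4, -0.5, -1.9]
finger_gap: 0.212
finger_force: 30.0
```

```bash
python3 - <<'E'
from h import *
s=env.get_state();print(s['position'],np.round(s['ee_rot'],3).tolist())
A=env.read_camera('scene')[:,:,::-1];B=env.read_camera('side')[:,:,::-1];cv2.imwrite('pics/s2.png',A);cv2.imwrite('pics/d2.png',B)
def crop(im,x0,y0,w,h,S):return cv2.resize(im[y0:y0+h,x0:x0+w],None,fx=S,fy=S,interpolation=cv2.INTER_CUBIC)
o=np.zeros((600,800,3),np.uint8);a=crop(A,360,110,130,150,3);b=crop(B,120,180,130,200,3)
o[:450,:390]=a;o[:600,400:790]=b;cv2.imwrite('pics/z3.png',o)
E
```

```text
[0.5303855  0.33390939 0.18904075] [[0.999, -0.043, -0.0], [-0.043, -0.999, -0.0], [-0.0, 0.0, -1.0]]
```

View pics/z3.png

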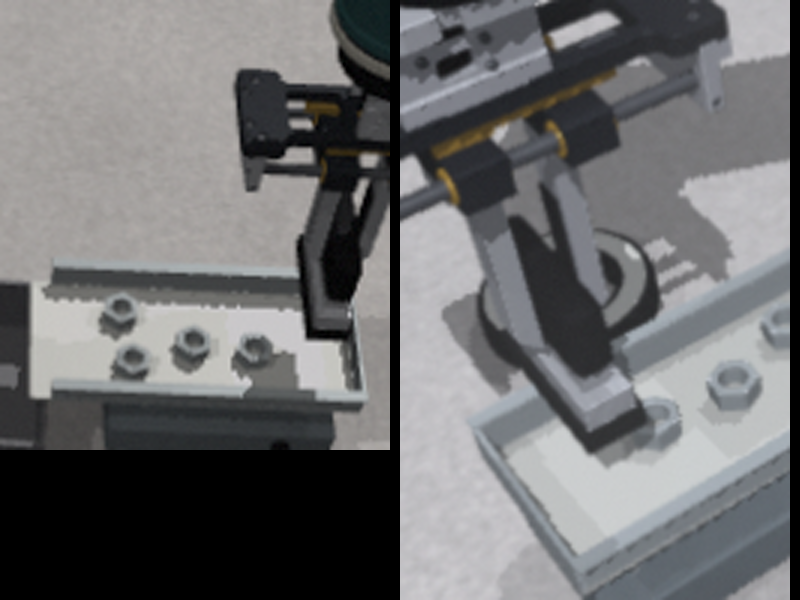

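```bash
python3 - <<'E'
from h import *
np.set_printoptions(precision=4,suppress=True)
z=.189-.0434
S=lambda u,v:(360+u/3,110+v/3);D=lambda u,v:(120+(u-400)/3,180+v/3)
print(plane('scene',[S(307,335),S(350,335)],z));print(plane('side',[D(590,452),D(648,425),D(512,365)],z))
# tray walls, re-picked: inner top edges
print('walls scene -x',plane('scene',[S(53,263),S(298,272)],.098),'+x',plane('scene',[S(55,383),S(365,404)],.098))
E
```

```text
[[0.571  0.32   0.1456]
 [0.5707 0.3504 0.1456]]
[[0.4924 0.3472 0.1456]
 [0.4883 0.3197 0.1456]
 [0.5629 0.3473 0.1456]]
walls scene -x [[0.4725 0.1514 0.098 ]
 [0.479  0.3352 0.098 ]] +x [[0.5806 0.1477 0.098 ]
 [0.5968 0.3683 0.098 ]]
```

The held sole is within about 2 mm of the tray's middle and clear behind the last nut. Next: a small correction, then down.

Call:
play_rows(plan=[0,0,0,0.023,-0.05,0.1,1,0,0,0,0.023,-0.05,0.3,1,0,0,0,0.023,-0.05,0.5,1,0,0,0,0.023,-0.05,0.58,1,0,0,0,0.023,-0.05,0.62,1,0,0,0,0.023,-0.05,0.64,1,0,0,0,0.023,-0.05,0.64,1])

```text
time: 6.63
position: [0.5334, 0.3383, 0.1257]
ee_rot: [[0.999, -0.045, 0.0], [-0.045, -0.999, 0.0], [0.0, -0.0, -1.0]]
wrist_force: [-0.4, -0.3, -2.4]
finger_gap: 0.213
finger_force: 30.0
```

Call:
play_rows(plan=[0,0,0,0,0,0.03,1,0,0,0,0,0,0.03,1,0,0,0,0,0.06,0.03,1,0,0,0,0,0.14,0.03,1,0,0,0,0,0.22,0.03,1,0,0,0,0,0.3,0.03,1,0,0,0,0,0.38,0.03,1,0,0,0,0,0.46,0.03,1,0,0,0,0,0.54,0.03,1,0,0,0,0,0.62,0.03,1])

```text
time: 7.47
position: [0.5304, 0.2755, 0.1225]
ee_rot: [[0.999, -0.044, 0.0], [-0.044, -0.999, 0.0], [0.0, -0.0, -1.0]]
wrist_force: [-0.4, -0.4, -1.5]
finger_gap: 0.207
finger_force: 30.0
```

Call:
play_rows(plan=[0,0,0,0,0.08,0,1,0,0,0,0,0.16,0,1,0,0,0,0,0.24,0,1,0,0,0,0,0.32,0,1,0,0,0,0,0.4,0,1,0,0,0,0,0.48,0,1,0,0,0,0,0.56,0,1,0,0,0,0,0.64,0,1])

```text
time: 8.13
position: [0.5274, 0.2117, 0.1224]
ee_rot: [[0.999, -0.044, -0.0], [-0.044, -0.999, 0.0], [-0.0, -0.0, -1.0]]
wrist_force: [-0.4, 0.8, -1.2]
finger_gap: 0.213
finger_force: 30.0
```

```bash
python3 - <<'E'
from h import *
s=env.get_state();print(s['position'],np.round(s['wrist_force'],2))
A=env.read_camera('scene')[:,:,::-1];B=env.read_camera('side')[:,:,::-1]
def crop(im,x0,y0,w,h,S):return cv2.resize(im[y0:y0+h,x0:x0+w],None,fx=S,fy=S,interpolation=cv2.INTER_CUBIC)
o=np.zeros((600,800,3),np.uint8);a=crop(A,270,150,220,140,1.8);b=crop(B,135,180,220,220,1.8)
o[:252,:396]=a;o[:396,400:796]=b;cv2.imwrite('pics/z4.png',o[:400])
E
```

```text
[0.52744966 0.21172307 0.12244292] [-0.4   0.8  -1.19]
```

View pics/z4.png

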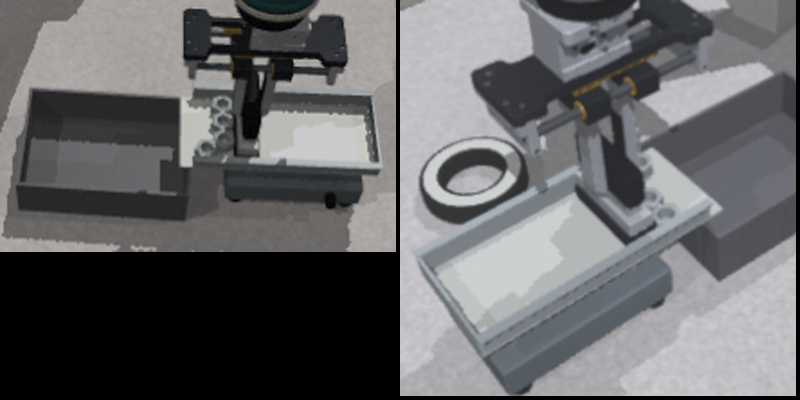

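All four nuts are gathered in front of the sole (around (215,125) in the scene crop). Pushing them over the edge.

Call:
play_rows(plan=[0,0,0,0,0.08,0,1,0,0,0,0,0.16,0,1,0,0,0,0,0.24,0,1,0,0,0,0,0.32,0,1,0,0,0,0,0.4,0,1,0,0,0,0,0.48,0,1,0,0,0,0,0.56,0,1,0,0,0,0,0.64,0,1,0,0,0,0,0.72,0,1,0,0,0,0,0.8,0,1])

```text
time: 9.07
position: [0.5239, 0.1317, 0.1225]
ee_rot: [[0.999, -0.044, -0.0], [-0.044, -0.999, 0.0], [-0.0, -0.0, -1.0]]
wrist_force: [-0.3, 0.4, -2.2]
finger_gap: 0.215
finger_force: 30.0
```

Call:
play_rows(plan=[0,0,0,0,0.08,0,1,0,0,0,0,0.08,0,1,0,0,0,0,0.08,0,1,0,0,0,0,0.08,0,1])

```text
time: 9.4
position: [0.5237, 0.1249, 0.1225]
ee_rot: [[0.999, -0.044, 0.0], [-0.044, -0.999, 0.0], [0.0, -0.0, -1.0]]
wrist_force: [-0.0, -0.3, -1.7]
finger_gap: 0.207
finger_force: 30.0
```

```bash
python3 - <<'E'
from h import *
s=env.get_state();print(s['position'],np.round(s['wrist_force'],2))
A=env.read_camera('scene')[:,:,::-1];B=env.read_camera('side')[:,:,::-1]
cv2.imwrite('pics/s5.png',A);cv2.imwrite('pics/d5.png',B)
def crop(im,x0,y0,w,h,S):return cv2.resize(im[y0:y0+h,x0:x0+w],None,fx=S,fy=S,interpolation=cv2.INTER_CUBIC)
o=np.zeros((600,800,3),np.uint8);a=crop(A,270,150,220,140,1.8);b=crop(B,190,180,220,160,1.8)
o[:252,:396]=a;o[:288,400:796]=b;cv2.imwrite('pics/z5.png',o[:300])
E
```

```text
[0.52365958 0.12492252 0.122503  ] [-0.   -0.26 -1.71]
```

View pics/z5.png

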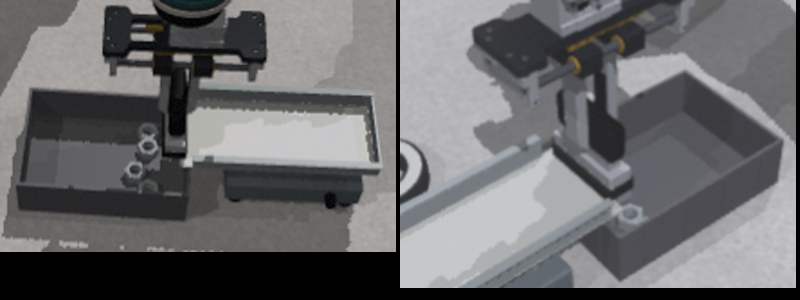

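The tray is empty and the nuts show in the tote in the scene crop at (150,130), (148,148), (133,172) and (150,187). I'll check that the side-view nut at (630,213) is the first of these and lies inside, not on the rim.

```bash
python3 - <<'E'
from h import *
S=lambda u,v:(270+u/1.8,150+v/1.8);D=lambda u,v:(190+(u-400)/1.8,180+v/1.8)
P=[S(150,130),S(148,148),S(133,172),S(150,187)]
print(plane('scene',P,.017).round(4));print(plane('side',[D(630,213)],.017).round(4))
for p in P:print(tri2([p],[D(630,213)])[0])
A=cv2.imread('pics/s5.png');c=cv2.resize(A[195:275,320:385],None,fx=7,fy=7,interpolation=cv2.INTER_CUBIC)
c=np.clip(c.astype(float)*1.8,0,255).astype(np.uint8);cv2.imwrite('pics/z6.png',c);print(c.shape)
E
```

```text
[[0.4829 0.1002 0.017 ]
 [0.5114 0.097  0.017 ]
 [0.5485 0.0771 0.017 ]
 [0.5708 0.0982 0.017 ]]
[[0.5041 0.0951 0.017 ]]
(array([0.49406245, 0.10137921, 0.030629  ]), np.float64(0.0023612243831739516))
(array([0.50736536, 0.09516008, 0.01320137]), np.float64(0.002398860296585046))
(array([ 0.52664045,  0.07679648, -0.01483173]), np.float64(0.0018999960053354991))
(array([ 0.53613628,  0.08665344, -0.02236841]), np.float64(0.01644521999192766))
(560, 455, 3)
```

View pics/z6.png

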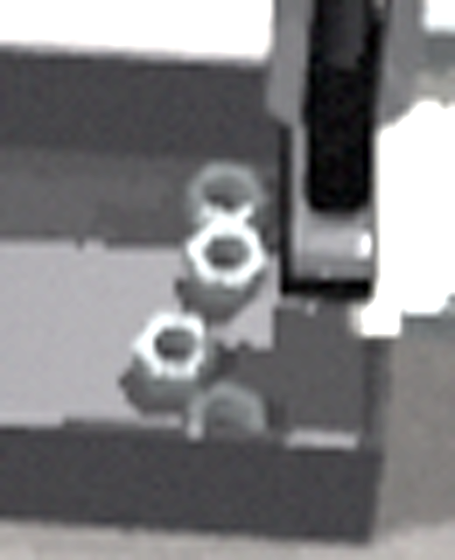

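All four nuts lie inside the tote, standing clear of its walls and of the squeegee. Carrying the squeegee back.

Call:
play_rows(plan=[0,0,0,0,0.1,-0.25,1,0,0,0,0.1,0.35,-0.5,1,0,0,0,0.2,0.65,-0.5,1,0,0,0,0.22,0.86,-0.5,1])

```text
time: 9.83
position: [0.5435, 0.0358, 0.1739]
ee_rot: [[0.999, -0.045, 0.003], [-0.045, -0.999, -0.0], [0.003, 0.0, -1.0]]
wrist_force: [-0.4, -0.6, -2.7]
finger_gap: 0.208
finger_force: 30.0
```

Call:
play_rows(plan=[0,0,0,0.1,0.4,0,1,0,0,0,0.18,0.7,0,1,0,0,0,0.22,0.86,0,1])

```text
time: 10.08
position: [0.5603, -0.0531, 0.1724]
ee_rot: [[0.999, -0.047, 0.0], [-0.047, -0.999, -0.001], [0.0, 0.001, -1.0]]
wrist_force: [-0.6, 0.3, -2.0]
finger_gap: 0.205
finger_force: 30.0
```

Call:
play_rows(plan=[0,0,0,0.1,0.4,0,1,0,0,0,0.18,0.7,0,1,0,0,0,0.22,0.86,0,1])

```text
time: 10.33
position: [0.5783, -0.1401, 0.1723]
ee_rot: [[0.999, -0.047, -0.0], [-0.047, -0.999, -0.001], [-0.0, 0.001, -1.0]]
wrist_force: [-0.4, 0.2, -1.8]
finger_gap: 0.21
finger_force: 30.0
```

Call:
play_rows(plan=[0,0,0,0.1,0.4,0,1,0,0,0,0.18,0.7,0,1,0,0,0,0.22,0.86,0,1])

```text
time: 10.58
position: [0.5963, -0.227, 0.1721]
ee_rot: [[0.999, -0.047, -0.0], [-0.047, -0.999, -0.001], [-0.0, 0.001, -1.0]]
wrist_force: [0.1, -0.1, -1.9]
finger_gap: 0.208
finger_force: 30.0
```

Call:
play_rows(plan=[0,0,0,0.1,0.4,0,1,0,0,0,0.18,0.7,0,1,0,0,0,0.22,0.86,0,1,0,0,0,0.22,0.86,0,1,0,0,0,0.22,0.86,0,1])

```text
time: 11.0
position: [0.6145, -0.3099, 0.1718]
ee_rot: [[0.999, -0.045, -0.001], [-0.045, -0.999, 0.001], [-0.001, -0.001, -1.0]]
wrist_force: [-0.4, 0.8, -1.8]
finger_gap: 0.212
finger_force: 30.0
```

Call:
play_rows(plan=[0,0,0,0,0,0.3,1,0,0,0,0,0,0.6,1,0,0,0,0,0,0.9,1,0,0,0,0,0,1,1,0,0,0,0,0,1,1])

```text
time: 11.42
position: [0.6135, -0.3079, 0.0701]
ee_rot: [[0.999, -0.043, -0.004], [-0.043, -0.999, 0.002], [-0.004, -0.002, -1.0]]
wrist_force: [-0.5, -0.3, -1.8]
finger_gap: 0.209
finger_force: 30.0
```

Call:
play_rows(plan=[0,0,0,0,0,0.15,1,0,0,0,0,0,0.22,1,0,0,0,0,0,0.26,1,0,0,0,0,0,0.275,1,0,0,0,0,0,0.28,1,0,0,0,0,0,0.28,1,0,0,0,0,0,0.28,1])

```text
time: 12.0
position: [0.6147, -0.3101, 0.045]
ee_rot: [[0.999, -0.044, 0.001], [-0.044, -0.999, -0.0], [0.001, 0.0, -1.0]]
wrist_force: [-0.6, -0.1, -1.0]
finger_gap: 0.211
finger_force: 30.0
```

Call:
play_rows(plan=[0,0,0,0,0,0.01,1,0,0,0,0,0,0.015,1,0,0,0,0,0,0.015,1,0,0,0,0,0,0.015,1])

```text
time: 12.33
position: [0.6147, -0.31, 0.0434]
ee_rot: [[0.999, -0.044, 0.0], [-0.044, -0.999, -0.0], [0.0, 0.0, -1.0]]
wrist_force: [-1.3, 0.9, 4.2]
finger_gap: 0.211
finger_force: 30.0
```

Call:
play_rows(plan=[0,0,0,0,0,0,-1,0,0,0,0,0,0,-1,0,0,0,0,0,0,-1,0,0,0,0,0,0,-1,0,0,0,0,0,0,-1,0,0,0,0,0,0,-1,0,0,0,0,0,0,-1,0,0,0,0,0,0,-1,0,0,0,0,0,0,-1,0,0,0,0,0,0,-1])

```text
time: 13.17
position: [0.6145, -0.3099, 0.0429]
ee_rot: [[0.999, -0.044, -0.0], [-0.044, -0.999, 0.0], [-0.0, -0.0, -1.0]]
wrist_force: [-0.2, 0.1, 0.7]
finger_gap: 0.884
finger_force: 0.0
```

```bash
python3 - <<'E'
from h import *
s=env.get_state();print(s['position'],np.round(s['joints'],3),s['finger_gap'],np.round(s['wrist_force'],2))
E
```

```text
[ 0.61445781 -0.30985669  0.04290352] [ 0.52   0.704 -0.143  1.55   0.118  0.896 -1.278] 0.8839051845771019 [-0.2   0.08  0.74]
```

Call:
play_rows(plan=[0,0,0,0,0,-0.3,-1,0,0,0,0,0,-0.6,-1,0,0,0,0,0,-0.9,-1,0,0,-0.03,0,0,-1,-1,0,0,-0.07,0,0,-1,-1,0,0,-0.11,0,0,-1,-1,0,0,-0.15,0,0,-1,-1,0,0,-0.19,0,0,-1,-1,0,0,-0.22,0,0,-1,-1,0,0,-0.25,0,0,-1,-1])

```text
time: 14.0
position: [0.6144, -0.3099, 0.1429]
ee_rot: [[0.734, 0.679, -0.0], [0.679, -0.734, 0.0], [0.0, -0.0, -1.0]]
wrist_force: [-0.4, 0.9, -0.5]
finger_gap: 1.0
finger_force: 0.0
```

Call:
play_rows(plan=[0,0,-0.04,0,0,-0.1,-1,0,0,-0.08,0,0,-0.2,-1,0,0,-0.12,0,0,-0.3,-1,0,0,-0.16,0,0,-0.4,-1,0,0,-0.2,0,0,-0.4,-1,0,0,-0.23,0,0,-0.4,-1,0,0,-0.2466,0,0,-0.4,-1,0,0,-0.2466,0,0,-0.4,-1,0,0,-0.2466,0,0,-0.4,-1])

```text
time: 14.75
position: [0.6144, -0.31, 0.1829]
ee_rot: [[0.057, 0.998, -0.0], [0.998, -0.057, 0.0], [0.0, -0.0, -1.0]]
wrist_force: [0.6, -0.8, 1.2]
finger_gap: 1.002
finger_force: 0.0
```

Call:
play_rows(plan=[0,0,0,0.4,-0.04,0,-1,0,0,0,0.7,-0.08,0,-1,0,0,0,0.83,-0.09,0,-1])

```text
time: 15.0
position: [0.6102, -0.2219, 0.1832]
ee_rot: [[0.054, 0.999, 0.0], [0.999, -0.054, 0.001], [0.001, 0.0, -1.0]]
wrist_force: [0.5, -0.2, 0.7]
finger_gap: 0.999
finger_force: 0.0
```

Call:
play_rows(plan=[0,0,0,0.4,-0.04,0,-1,0,0,0,0.7,-0.08,0,-1,0,0,0,0.83,-0.09,0,-1,0,0,0,0.83,-0.09,0,-1,0,0,0,0.83,-0.09,0,-1])

```text
time: 15.42
position: [0.6058, -0.1434, 0.1831]
ee_rot: [[0.056, 0.998, 0.0], [0.998, -0.056, -0.001], [-0.001, 0.0, -1.0]]
wrist_force: [0.0, 0.2, 0.5]
finger_gap: 0.999
finger_force: 0.0
```

```bash
python3 - <<'E'
from h import *
s=env.get_state();print(s['position'],np.round(s['ee_rot'],3).tolist(),np.round(s['joints'],3),s['finger_gap'],np.round(s['wrist_force'],2))
im=env.read_camera('wrist')[:,:,::-1];A=env.read_camera('scene')[:,:,::-1];B=env.read_camera('side')[:,:,::-1];cv2.imwrite('pics/w7.png',im)
o=np.zeros((600,800,3),np.uint8);o[:360,:480]=cv2.resize(im,(480,360));o[:360,480:800]=cv2.resize(A[150:330,140:300],(320,360));o[360:600,:400]=cv2.resize(B[130:250,330:530],(400,240));o[360:600,400:800]=cv2.resize(A[190:310,300:500],(400,240));cv2.imwrite('pics/z7.png',o)
E
```

```text
[ 0.60583079 -0.14340149  0.18314004] [[0.056, 0.998, 0.0], [0.998, -0.056, -0.001], [-0.001, 0.0, -1.0]] [ 0.589  0.489 -0.551  1.628  0.28   1.104 -0.093] 0.9990990244885481 [0.04 0.22 0.49]
```

View pics/z7.png

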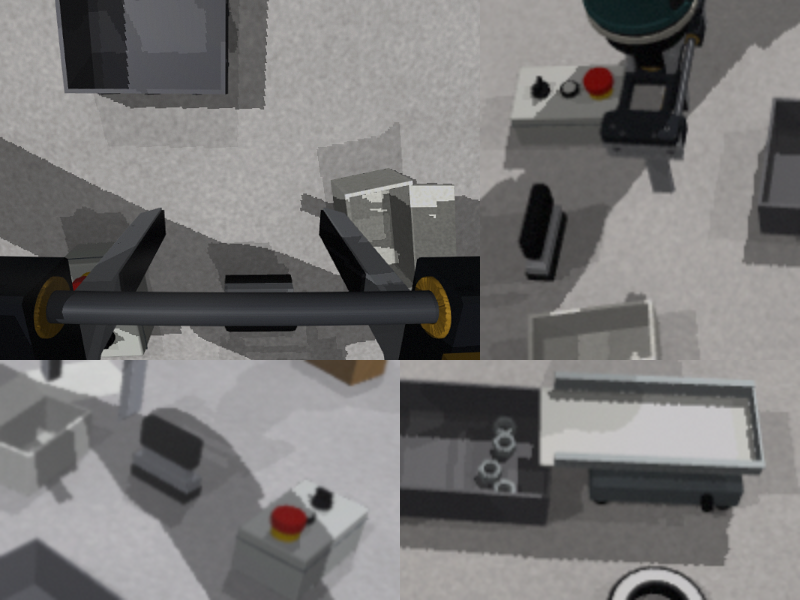

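The squeegee stands upright, the tray is empty, and all four nuts are in the tote. In the wrist view the tote's near rim corners are at about (88,122) and (304,122) in full pixels, so I'll cast those.

```bash
python3 - <<'E'
from h import *
s=env.get_state()
print(plane('wrist',[(88,122.7),(304,122.7),(305,2)],.06,s).round(4))
E
```

```text
[[ 0.4475 -0.0571  0.06  ]
 [ 0.5983 -0.067   0.06  ]
 [ 0.604   0.0093  0.06  ]]
```

Call:
play_rows(plan=[0,0,0,0.4,-0.04,0,-1,0,0,0,0.7,-0.07,0,-1,0,0,0,0.83,-0.08,0,-1])

```text
time: 15.82
position: [0.6021, -0.0568, 0.1831]
ee_rot: [[0.053, 0.999, 0.0], [0.999, -0.053, 0.001], [0.001, 0.0, -1.0]]
wrist_force: [-0.5, 0.9, -0.4]
finger_gap: 1.001
finger_force: 0.0
```

Call:
play_rows(plan=[0,0,0,0.4,-0.03,0,-1,0,0,0,0.7,-0.07,0,-1,0,0,0,0.83,-0.07,0,-1,0,0,0,0.83,-0.07,0,-1,0,0,0,0.83,-0.07,0.3,-1,0,0,0,0.83,-0.07,0.6,-1,0,0,0,0.83,-0.07,0.8,-1,0,0,0,0.83,-0.07,0.8,-1])

```text
time: 16.48
position: [0.5979, 0.0208, 0.0989]
ee_rot: [[0.057, 0.998, -0.006], [0.998, -0.057, -0.001], [-0.001, -0.006, -1.0]]
wrist_force: [-0.2, -0.9, 0.4]
finger_gap: 1.001
finger_force: 0.0
```

Call:
play_rows(plan=[0,0,0,0,0,0.2,-1,0,0,0,0,0,0.4,-1,0,0,0,0,0,0.6,-1,0,0,0,0,0,0.75,-1,0,0,0,0,0,0.8,-1,0,0,0,0,0,0.8,-1])

```text
time: 16.98
position: [0.5999, 0.0222, 0.0228]
ee_rot: [[0.056, 0.998, -0.001], [0.998, -0.056, -0.0], [-0.0, -0.001, -1.0]]
wrist_force: [-1.3, -0.1, -0.2]
finger_gap: 1.0
finger_force: 0.0
```

Call:
play_rows(plan=[0,0,0,0,0,0,1,0,0,0,0,0,0,1,0,0,0,0,0,0,1,0,0,0,0,0,0,1,0,0,0,0,0,0,1,0,0,0,0,0,0,1,0,0,0,0,0,0,1,0,0,0,0,0,0,1,0,0,0,0,0,0,1,0,0,0,0,0,0,1], grip_force=20)

```text
time: 17.82
position: [0.5997, 0.0234, 0.0229]
ee_rot: [[0.055, 0.998, -0.0], [0.998, -0.055, 0.0], [0.0, -0.0, -1.0]]
wrist_force: [0.1, -0.6, -0.7]
finger_gap: 0.324
finger_force: 0.0
```

Call:
play_rows(plan=[0,0,0,0,0,0,1,0,0,0,0,0,0,1,0,0,0,0,0,0,1,0,0,0,0,0,0,1,0,0,0,0,0,0,1,0,0,0,0,0,0,1,0,0,0,0,0,0,1])

```text
time: 18.4
position: [0.5997, 0.0235, 0.0229]
ee_rot: [[0.055, 0.998, -0.0], [0.998, -0.055, 0.0], [0.0, -0.0, -1.0]]
wrist_force: [0.0, 0.7, -0.1]
finger_gap: 0.046
finger_force: 20.0
```

Call:
play_rows(plan=[0,0,0,0,0,0,1,0,0,0,0,0,0,1,0,0,0,0,0,0,1,0,0,0,0,0,0,1], grip_force=60)

```text
time: 18.73
position: [0.5997, 0.0234, 0.0229]
ee_rot: [[0.055, 0.998, -0.0], [0.998, -0.055, 0.0], [0.0, -0.0, -1.0]]
wrist_force: [-0.2, 1.1, -0.3]
finger_gap: 0.04
finger_force: 60.0
```

Call:
play_rows(plan=[0,0,0,-0.03,0,0,1,0,0,0,-0.1,0,0,1,0,0,0,-0.18,0,0,1,0,0,0,-0.26,0,0,1,0,0,0,-0.34,0,0,1,0,0,0,-0.42,0,0,1,0,0,0,-0.48,0,0,1,0,0,0,-0.52,0,0,1,0,0,0,-0.55,0,0,1,0,0,0,-0.55,0,0,1])

```text
time: 19.57
position: [0.5967, -0.0323, 0.0229]
ee_rot: [[0.056, 0.998, -0.0], [0.998, -0.056, -0.0], [-0.0, -0.0, -1.0]]
wrist_force: [1.0, -1.0, -2.6]
finger_gap: 0.037
finger_force: 60.0
```

Call:
play_rows(plan=[-0.0167,0,0,0,-0.014,-0.092,1,-0.0333,0,0,0,-0.032,-0.168,1,-0.05,0,0,0,-0.054,-0.244,1,-0.0667,0,0,0,-0.08,-0.318,1,-0.0833,0,0,0,-0.109,-0.39,1,-0.1,0,0,0,-0.143,-0.461,1,-0.1167,0,0,0,-0.18,-0.53,1,-0.1333,0,0,0,-0.221,-0.597,1,-0.15,0,0,0,-0.265,-0.662,1,-0.1667,0,0,0,-0.313,-0.725,1])

```text
time: 20.4
position: [0.5659, -0.0303, 0.091]
ee_rot: [[0.055, 0.881, 0.471], [0.998, -0.046, -0.03], [-0.004, 0.472, -0.882]]
wrist_force: [-0.0, -0.5, -5.5]
finger_gap: 0.038
finger_force: 60.0
```

```bash
python3 - <<'E'
from h import *
s=env.get_state();print(s['position'],np.round(s['ee_rot'],3).tolist(),np.round(s['joints'],3),s['finger_gap'],np.round(s['wrist_force'],2),np.round(s['moment'],2))
E
```

```text
[ 0.56594232 -0.03026442  0.09101846] [[0.055, 0.881, 0.471], [0.998, -0.046, -0.03], [-0.004, 0.472, -0.882]] [ 0.306  0.304 -0.37   2.241  0.884  0.192 -0.913] 0.037540212689849264 [-0.04 -0.55 -5.47] [-0.34  0.65 -0.05]
```

Call:
play_rows(plan=[0,0,0,-0.03,0.12,-0.05,1,0,0,0,-0.07,0.24,-0.12,1,0,0,0,-0.11,0.36,-0.2,1,0,0,0,-0.15,0.5,-0.28,1,0,0,0,-0.19,0.62,-0.36,1,0,0,0,-0.22,0.72,-0.42,1,0,0,0,-0.22,0.8,-0.46,1,0,0,0,-0.22,0.8,-0.46,1])

```text
time: 21.07
position: [0.6164, -0.0558, 0.1706]
ee_rot: [[0.057, 0.88, 0.472], [0.998, -0.049, -0.03], [-0.003, 0.472, -0.881]]
wrist_force: [0.1, 0.4, -4.9]
finger_gap: 0.039
finger_force: 60.0
```

```bash
python3 - <<'E'
from h import *
s=env.get_state();print(s['position'],np.round(s['ee_rot'],3).tolist(),np.round(s['joints'],3),s['finger_gap'],np.round(s['wrist_force'],2),np.round(s['moment'],2))
E
```

```text
[ 0.61642187 -0.05576175  0.17062677] [[0.057, 0.88, 0.472], [0.998, -0.049, -0.03], [-0.003, 0.472, -0.881]] [ 0.645  0.289 -0.697  2.061  0.542  0.409 -0.494] 0.038852413056171195 [ 0.12  0.44 -4.95] [-0.06  0.52 -0.04]
```

Call:
play_rows(plan=[0.0006,0.0092,0.0049,-0.02,0.06,-0.04,1,0.0012,0.0183,0.0098,-0.05,0.13,-0.08,1,0.0018,0.0275,0.0147,-0.07,0.2,-0.12,1,0.0024,0.0367,0.0196,-0.1,0.28,-0.16,1,0.003,0.0458,0.0246,-0.13,0.36,-0.2,1,0.0036,0.055,0.0295,-0.16,0.43,-0.25,1,0.0042,0.0642,0.0344,-0.18,0.51,-0.29,1,0.0048,0.0733,0.0393,-0.18,0.51,-0.29,1,0.0048,0.0733,0.0393,-0.18,0.51,-0.29,1])

```text
time: 21.82
position: [0.6451, -0.0764, 0.2178]
ee_rot: [[0.06, 0.881, 0.469], [0.964, -0.172, 0.2], [0.257, 0.44, -0.86]]
wrist_force: [-0.2, 0.0, -5.0]
finger_gap: 0.038
finger_force: 60.0
```

```bash
python3 - <<'E'
from h import *
s=env.get_state();R=np.array(s['ee_rot']);print(s['position'],np.round(R,3).tolist(),np.round(s['joints'],3),s['finger_gap'],np.round(s['wrist_force'],2),np.round(s['moment'],2),(R.T@[1,0,0]).round(3))
E
```

```text
[ 0.64513071 -0.0764306   0.21776659] [[0.06, 0.881, 0.469], [0.964, -0.172, 0.2], [0.257, 0.44, -0.86]] [ 1.055  0.419 -1.019  1.909  0.151  0.537 -0.074] 0.03776764803200103 [-0.22  0.03 -5.  ] [-0.68  0.61 -0.04] [0.06  0.881 0.469]
```

Call:
play_rows(plan=[0.0007,0.0098,0.0052,0,-0.07,-0.04,1,0.0013,0.0195,0.0104,-0.01,-0.13,-0.07,1,0.002,0.0293,0.0156,-0.01,-0.2,-0.1,1,0.0027,0.0391,0.0208,-0.02,-0.26,-0.14,1,0.0027,0.0391,0.0208,-0.02,-0.26,-0.14,1])

```text
time: 22.23
position: [0.6143, -0.0763, 0.2172]
ee_rot: [[0.06, 0.882, 0.467], [0.92, -0.231, 0.318], [0.388, 0.411, -0.825]]
wrist_force: [0.7, -0.1, -5.4]
finger_gap: 0.04
finger_force: 60.0
```

```bash
python3 - <<'E'
from h import *
s=env.get_state();R=np.array(s['ee_rot']);print(s['position'],np.round(R,3).tolist(),np.round(s['joints'],3),s['finger_gap'],np.round(s['wrist_force'],2),np.round(s['moment'],2),(R.T@[1,0,0]).round(3))
E
```

```text
[ 0.61431963 -0.07631195  0.21720091] [[0.06, 0.882, 0.467], [0.92, -0.231, 0.318], [0.388, 0.411, -0.825]] [ 1.259  0.48  -1.17   1.955  0.019  0.551  0.058] 0.04001622718003216 [ 0.71 -0.07 -5.4 ] [-0.79  0.61 -0.05] [0.06  0.882 0.467]
```

```bash
cat > nuts.py <<'E'
from h import *
s=env.get_state();R=np.array(s['ee_rot']);p=np.array(s['position'])
Rt=np.c_[R[:,1],R[:,0],-R[:,2]];ot=p-Rt@[.073,-.0146,.0229]
w=lambda q:ot+Rt@np.array(q)
print('tilt',np.degrees(np.arccos(Rt[2,2])).round(1),'g in tote',(Rt.T@[0,0,-1]).round(3),'corner z',w([-.071,-.101,.004])[2].round(4),'t',s['time'])
print('joints',np.round(s['joints'],3),'F',np.round(s['wrist_force'],1))
def cast(n,px,z):
    o,d=rays(n,px);o=Rt.T@(o-ot);d=d@Rt;return o+d*((z-o[2])/d[:,2])[:,None]
for n in('scene','side'):
    im=env.read_camera(n);cv2.imwrite(f'pics/{n}_{s["time"]:.2f}.png',im[:,:,::-1])
    yy,xx=np.mgrid[:480,:640];px=np.c_[xx.ravel(),yy.ravel()].astype(float);q=cast(n,px,.013)
    ins=(abs(q[:,0])<.068)&(abs(q[:,1])<.098);ins=ins.reshape(480,640)
    g=cv2.cvtColor(im,cv2.COLOR_RGB2GRAY);med=np.median(g[ins]);print(n,'inside px',ins.sum(),'median',med,'pct',np.percentile(g[ins],[5,25,75,90,97]))
    m=(ins&(g>med+28)).astype(np.uint8);k,l,st,ce=cv2.connectedComponentsWithStats(m)
    for i in range(1,k):
        if st[i,4]>8:print(n,st[i,4],ce[i].round(0),'tote xy mm',(cast(n,[ce[i]],.013)[0,:2]*1000).round(0))
E
python3 nuts.py
```

```text
tilt 34.4 g in tote [-0.411 -0.388 -0.825] corner z 0.1089 t 22.2333
joints [ 1.259  0.48  -1.17   1.955  0.019  0.551  0.058] F [ 0.7 -0.1 -5.4]
scene inside px 2270 median 47.0 pct [ 38.  46.  60.  75. 105.]
scene 51 [287. 193.] tote xy mm [-55. -19.]
scene 40 [270. 196.] tote xy mm [-56. -59.]
scene 133 [264. 209.] tote xy mm [  7. -52.]
side inside px 4497 median 82.0 pct [ 55.    66.    85.    93.   122.12]
side 194 [376. 184.] tote xy mm [-16. -45.]
```

Call:
play_rows(plan=[-0.006,-0.0065,0.013,0,0,0,1,-0.0123,-0.0131,0.0262,0,0,0,1,-0.0185,-0.0196,0.0393,0,0,0,1,-0.0246,-0.0261,0.0524,0,0,0,1,-0.0308,-0.0326,0.0655,0,0,0,1,-0.0369,-0.0392,0.0786,0,0,0,1,-0.0431,-0.0457,0.0917,0,0,0,1,-0.0431,-0.0457,0.0917,0,0,0,1])

```text
time: 23.0
position: [0.6161, -0.0734, 0.2197]
ee_rot: [[0.367, 0.749, 0.551], [0.846, -0.515, 0.136], [0.386, 0.416, -0.823]]
wrist_force: [-0.2, 0.7, -4.8]
finger_gap: 0.04
finger_force: 60.0
```

```bash
python3 nuts.py; python3 -c "
from h import *
s=env.get_state();print(s['position'],np.round(s['ee_rot'],3).tolist())"
```

```text
tilt 34.6 g in tote [-0.416 -0.386 -0.823] corner z 0.1109 t 23.0
joints [ 1.067  0.275 -0.978  2.056 -0.011  0.367 -0.324] F [-0.2  0.7 -4.8]
scene inside px 2138 median 48.0 pct [44. 47. 54. 77. 97.]
scene 84 [284. 198.] tote xy mm [-54. -72.]
scene 131 [266. 209.] tote xy mm [ 14. -71.]
side inside px 6048 median 89.0 pct [ 55.  60.  93. 100. 103.]
side 104 [382. 195.] tote xy mm [-22. -85.]
[ 0.616164   -0.07435652  0.21935378] [[0.365, 0.751, 0.55], [0.847, -0.513, 0.139], [0.386, 0.415, -0.824]]
```

Call:
play_rows(plan=[-0.0016,0.0081,0.0033,0.02,0.04,0.03,1,-0.0031,0.0162,0.0067,0.05,0.1,0.07,1,-0.0047,0.0242,0.01,0.08,0.15,0.11,1,-0.0062,0.0323,0.0134,0.11,0.22,0.16,1,-0.0078,0.0404,0.0167,0.11,0.22,0.16,1,-0.0078,0.0404,0.0167,0.11,0.22,0.16,1,-0.0078,0.0404,0.0167,0.11,0.22,0.16,1,-0.0078,0.0404,0.0167,0.11,0.22,0.16,1])

```text
time: 23.77
position: [0.6453, -0.0759, 0.2192]
ee_rot: [[0.333, 0.717, 0.613], [0.793, -0.565, 0.229], [0.51, 0.409, -0.756]]
wrist_force: [0.4, 0.1, -5.0]
finger_gap: 0.036
finger_force: 60.0
```

```bash
python3 nuts.py; python3 - <<'E'
from h import *
s=env.get_state();R=np.array(s['ee_rot']);p=np.array(s['position']);print(p,R.round(3).tolist())
Rt=np.c_[R[:,1],R[:,0],-R[:,2]];ot=p-Rt@[.073,-.0146,.0229]
for n in('scene','side'):
    c=env.get_calibration(n);K=np.array([[c['fx'],0,c['cx']],[0,c['fy'],c['cy']],[0,0,1]])
    P=np.array([[-.071,-.101,.004],[-.075,-.105,.06],[.075,-.105,.06],[.073,-.0146,.042],[-.075,.105,.06],[.075,.105,.06],[-.058,-.088,.013],[-.058,-.06,.013],[-.032,-.088,.013]])@Rt.T+ot
    print(n,cv2.projectPoints(P,cv2.Rodrigues(np.array(c['R']))[0],np.array(c['t']),K,np.array(c['distortion']))[0].reshape(-1,2).round(0).tolist())
E
```

```text
tilt 40.9 g in tote [-0.409 -0.51  -0.756] corner z 0.1019 t 23.7667
joints [ 1.177  0.41  -1.082  2.036 -0.074  0.289 -0.225] F [ 0.4  0.1 -5. ]
scene inside px 1702 median 48.0 pct [45.   47.   59.   61.   83.97]
scene 62 [263. 225.] tote xy mm [ 18. -78.]
side inside px 5438 median 80.0 pct [54. 61. 89. 93. 99.]
side 111 [365. 190.] tote xy mm [-19. -85.]
[ 0.6454192  -0.07551998  0.21944368] [[0.333, 0.717, 0.613], [0.793, -0.564, 0.229], [0.51, 0.41, -0.756]]
scene [[283.0, 215.0], [276.0, 190.0], [229.0, 213.0], [265.0, 220.0], [357.0, 184.0], [311.0, 209.0], [283.0, 213.0], [293.0, 212.0], [275.0, 217.0]]
side [[371.0, 219.0], [394.0, 208.0], [383.0, 140.0], [340.0, 130.0], [295.0, 175.0], [290.0, 100.0], [368.0, 209.0], [357.0, 205.0], [367.0, 197.0]]
```

```bash
cat > top.py <<'E'
from h import *
s=env.get_state();R=np.array(s['ee_rot']);p=np.array(s['position'])
Rt=np.c_[R[:,1],R[:,0],-R[:,2]];ot=p-Rt@[.073,-.0146,.0229]
ys=np.arange(-.099,.1,.009);xs=np.arange(-.069,.07,.009)
G=np.array([[x,y,.012] for x in xs for y in ys])@Rt.T+ot
for n in('wrist','side'):
    c,Rw,o=pose(n,s);im=env.read_camera(n);cv2.imwrite(f'pics/{n}_top.png',im[:,:,::-1])
    K=np.array([[c['fx'],0,c['cx']],[0,c['fy'],c['cy']],[0,0,1]])
    u=cv2.projectPoints(G,cv2.Rodrigues(Rw.T)[0],-Rw.T@o,K,np.array(c['distortion']))[0].reshape(-1,2)
    g=cv2.GaussianBlur(cv2.cvtColor(im,cv2.COLOR_RGB2GRAY),(3,3),0)
    print(n,'rows x -69..69, cols y -99..99')
    v=[int(g[int(b),int(a)]) if 0<=a<640 and 0<=b<480 else -1 for a,b in u]
    for r in np.array(v).reshape(len(xs),-1):print(' '.join('%3d'%k for k in r))
E
python3 top.py
```

```text
wrist rows x -69..69, cols y -99..99
 89  80  82  56  89  31  29  29  32  32  30  29  28  40  40  40  40  41  40  40  -1  -1  -1
113  79  83  56  69 152  42  42  43  44  44  42  41  50  51  51  51  50  51  51  50  51  29
156  81  83  57 167 118  89  87  86  84  84  86  87  99  98  98  99  99 100  54  52  52  29
 56  81  82  58  97  69  91  90  90  90  86  86  87  99  98  99 100  99 102  89  52  52  33
 58  80  83  59 109 101  90  90  91  90  87  87  87  99  99 100  99 101 103 100  51  52  34
164  73  82  57  83 100  90  91  91  90  87  86  88  99  99 100 102 102 105  59  52  52  31
100  72  75  56  99  99  91  91  92  92  88  89  89  99 101 101 101 103 105 103  53  53  35
 48  38  47  55  99  99  90  91  91  90  87  87  88 100 101 102 103 103 107  56  52  52  33
 33  37  42  30  28  88  90  91  91  91  87  88  88  89  90  91  92  94  95  64  43  43  36
 34  33  41  28  26  29  57  91  90  91  87  87  89  90  91  92  92  95  99  97  44  44  35
 32  34  40  26  24  25  33  62  91  92  88  87  88  90  92  94  95  96 100  92  45  45  37
 32  33  39  24  22  23  30  90  92  91  87  87  89
[... 1216 characters left out ...]
  89  86  87  87  87  88  87  88  89  95  78  78  78  78
 64  62  61  59  62  59  67  73  90  89  87  87  87  87  88  87  88  88  94  77  78  76  80
 56  55  55  55  55  54  57  82  89  90  87  87  87  87  88  88  88  88  94  78  77  79  79
 56  55  54  55  54  54  82  89  89  89  87  87  87  87  87  88  88  89  95  78  78  79  79
 56  55  54  54  55  72  72  89  90  89  87  87  87  87  88  88  89  89  94  80  79  79  79
 56  54  54  54  61  69  84  90  89  88  87  87  88  88  88  88  89  89  95  78  79  79  78
 56  54  55  54  59  74  71  84  70  81  84  87  87  88  88  89  89  89  95  79  79  77  80
 53  50  50  49  52  52  50  50  51  51  60  63  59  62  60  66  64  62  84  80  78  79  80
```

Call:
play_rows(plan=[0,0,0,0,0,0,1,0,0,0,0,0,0,1,0,0,0,0,0,0,1,0,0,0,0,0,0,1,0,0,0,0,0,0,1,0,0,0,0,0,0,1,0,0,0,0,0,0,1,0,0,0,0,0,0,1])

```text
time: 24.63
position: [0.6453, -0.0756, 0.2192]
ee_rot: [[0.333, 0.717, 0.613], [0.793, -0.565, 0.229], [0.51, 0.41, -0.756]]
wrist_force: [0.1, -0.5, -4.8]
finger_gap: 0.041
finger_force: 60.0
```

```bash
python3 nuts.py | head -3; python3 -c "
from bench import env
print(env.sign_off())"
```

```text
tilt 40.9 g in tote [-0.41  -0.51  -0.756] corner z 0.1018 t 24.6333
joints [ 1.176  0.41  -1.082  2.036 -0.074  0.289 -0.226] F [ 0.1 -0.5 -4.8]
scene inside px 1705 median 48.0 pct [45.   47.   59.   61.   84.88]
the job is handed in; nothing more can be done
None
```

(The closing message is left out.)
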